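# Make up two class kits in compartment trays

### The arm

A 6-joint arm with a two-finger parallel gripper is mounted at the origin on a cart in front of the work surface, level with it; the furniture and walls round the work are solid. World frame = base frame: x ahead of the robot, y to its left, z up, the work surface at z = 0. Lengths are in m, angles in rad, forces in N, time in s.
With the tool pointing down it reaches from about 0.35 to 0.875 m from the base axis. Payload 4.2 kg.
Tool frame: the origin (TCP) lies on the centre line of the jaws, within the pads' length; the fingertips stand 19 mm ahead of it and the grasp point (between the pads) is the TCP (robot.nose_length is the distance from the TCP to the fingertips, in m); z points along the fingers, y is the line along which they close (so a half turn about z gives the same grasp; the last joint's range is limited). The gripper opens to 85 mm and grips with 20 to 120 N. Pads are 22 mm wide; open, the fingers measure 114 mm over their backs; the gripper's body (76 mm by 85 mm) begins 54 mm behind the grasp point. The pads swing forward as they close: fully open they stand 13 mm farther back than shut.
Start: joints at [1.451, 0.385, 0.008, 0, -1.194, -0.259], TCP at [0.231, 0.581, 0.25] pointing down, gripper open.
Joint ranges: [-3.14, 3.14], [-1.21, 2.06], [-1.07, 1.41], [-3.16, 2.05], [-2.99, -0.16], [-3.1, 3.1]. Speed limits (rad/s): [2.79, 2.79, 3.14, 3.14, 3.14, 3.14].

### API

Orientations are given as [roll, pitch, yaw] about the fixed x, y, z axes, in that order (R = Rz(yaw) Ry(pitch) Rx(roll)).
In Python, from workcell import sensors, snapshot, robot gives the robot as it stands. The module is installed in compiled form; this text tells all that it offers.
- The arm moves only by the tool apply_moves, never from a script. Its argument "series" is a list of rows, each an object with "slide": the shift along the world's x, y, z normalised to -1 to 1, where 1 is 0.12 m, a list of three; "roll": the turn about the world's z normalised to -1 to 1, where 1 is 90 degrees. In form: [{"slide": [dx, dy, dz], "roll": roll}, ...]. A call has 1 to 10 rows; each row is the pose to reach, as a shift and turn from the pose commanded when the call began; what a row does not reach only later rows make up. A row lasts 1/10 s, in which the tool goes at most 50 mm and 8.59 degrees, less where a joint would pass 70% of its speed; a pose out of reach is approached as far as the arm can. A call with a number of a shift or a turn outside -1 to 1 is refused whole. A call with a gripper value outside its range is refused whole. "gripper" is the finger opening in mm, from 0 to 85.4, set as the call begins (left out, the last holds). The fingers move at their own pace and stop on an object; "grip_force" is the grip in N (left out, the last holds). Time passes only in rows, so rows that repeat a pose let the fingers close. It gives the time, the measured TCP pose, the force, the opening and the grip force at its end, in the units of the state.
- sensors.observe(): the state, without advancing time (a new reading comes with each control period).
- snapshot(name): name is "scene" or "side" or "wrist"; returns a dict with "frame" (400x640x3 uint8, red, green, blue), "fovy" (degrees; the focal length in pixels is half the picture's height over the tangent of half this angle, whatever the lens; pixels are square), "cx", "cy" (the principal point, pixels), "origin" and "rotation" of the camera in the world; the wrist camera has in their place "T_tool_cam" (4x4, takes a point from camera to tool coordinates, whose origin is the TCP and whose axes are the flange's). Camera axes: x right, y down, z forward; pixel columns grow to the right and rows downward; lengths in m; the calibration is good to about 2 mm. The wrist camera is an equidistant fisheye: a pixel r from the principal point sees the ray r / f radians off the axis. A picture is of the moment at which its call begins: read the wrist's pose just before it. There is no depth.
- robot.close_job(): hands the job in; it is judged then, once.
The state is a dict: "t": time; "qpos": joint angles; "qvel": joint speeds; "joint_efforts": joint torques, N m; "eef_pos": TCP position; "eef_rot": TCP orientation; "force": force on the tool from outside, world axes, zero at the start; "moment": the same for the moment, N m; "grip_width": opening from 0.0 (shut) to 1.0 (fully open); "finger_force": force on a finger pad.
Only numpy, scipy, OpenCV 4.12 (cv2) and the standard library are available. Lean on these libraries where they do the work, as an engineer would, in place of code of your own. Each camera call takes 0.05 s, during which the arm holds its last target. There are 200 camera calls.

### The job

Make up the two kits for the biology class from the stock on the table. Sowing kit, in the tray with two compartments: the seed jar and the small beaker, one standing upright in each compartment, either way round. Staining kit, in the tray with three compartments: the forceps lying in the long compartment, the cover-slip box flat in the wider of the other two and the dropper bottle upright in the small square one; leave the spatula where it lies.

Things in the scene. Friction and masses are not known exactly. Their poses are not given: they have to be found in the camera images.
- tray_two: grey flat tray with two equal square compartments, 88 (x) x 172 (y) mm, fixed, turned up to 12 degrees. Origin: centre of its underside; z up; y along its length. Floor 3 mm thick; walls and divider 4 mm thick, tops 12 mm above the table. Compartments 80 x 80 mm inside, centres at (0, -42) and (0, +42) mm in its frame. Trays swap places
- tray_three: grey flat tray, 142 (x) x 165 (y) mm, fixed, turned up to 12 degrees. Origin: centre of underside; z up. Floor 3 mm, wall tops at 12 mm. Compartments inside, centre in its frame: long 70 (x) x 157 (y), (-32, 0), nearest the robot; wider 60 (x) x 93 (y), (+37, +32); small 60 x 60, (+37, -48.5). Fingers fit in part open (close along x in the long, along y in the wider). Low things first is easiest
- jar: round screw-cap glass jar of green seeds with a green cap, 58 mm across and 92 mm tall, standing. Origin: centre of its underside; z up. Grip it across the body about 60 mm up
- beaker: small clear beaker, body about 52 mm across, 56 x 62 mm at the rim (spout on its -y side), 70 mm tall, walls 2 to 3 mm, standing. Origin: centre of its underside; z up. Grip it across the body from outside, along its x axis, about 45 mm up (a larger one, 95 mm tall, stands farther back and is not wanted)
- dropper: brown glass dropper bottle with a rubber teat on top, body 36 mm across up to about 56 mm, then neck 24 mm and teat 17 mm across, 99 mm tall overall, standing. Origin: centre of its underside; z up. Grip it across the body about 42 mm up
- slip_box: small square box of cover slips, blue with a white lid (does not open), 32 x 32 x 16 mm. Origin: centre of its underside; z up; x and y along its sides
- forceps: steel forceps lying flat, two limbs joined at one end, 133 mm long (along its y axis), 16 mm wide (x), 10 mm high. Origin: middle of its underside; z up. Grip it across the width at the middle. At the start it lies roughly along the table's x, left of the trays, beside the spatula
- spatula: thin flat steel spatula, one piece, 174 mm long (along its y axis), 12 mm wide and 5 mm high, lying about 70 mm beside the forceps, on either side of it; not part of any kit, to be left where it lies. Origin: middle of its underside
There are look-alikes about, which are no part of the job. Several things look just like the slip_box: the one meant starts nearest to the robot's base.

How it is judged:
At the end, for the whole second after the job is handed in: Jar and beaker stand in the two-place tray, one per compartment; dropper stands in the small square one of the other tray (each within 16 mm of the centre), cover-slip box lies flat in the wider, forceps flat in the long one; tilts under 7 degrees; all released, at rest (((x of jar in the frame of tray_two between -0.016 and 0.016 m and y of jar in the frame of tray_two between -0.058 and -0.026 m and z of jar in the frame of tray_two between -0.001 and 0.008 m and x of beaker in the frame of tray_two between -0.016 and 0.016 m and y of beaker in the frame of tray_two between 0.026 and 0.058 m and z of beaker in the frame of tray_two between -0.001 and 0.008 m) or (x of beaker in the frame of tray_two between -0.016 and 0.016 m and y of beaker in the frame of tray_two between -0.058 and -0.026 m and z of beaker in the frame of tray_two between -0.001 and 0.008 m and x of jar in the frame of tray_two between -0.016 and 0.016 m and y of jar in the frame of tray_two between 0.026 and 0.058 m and z of jar in the frame of tray_two between -0.001 and 0.008 m)) and x of dropper in the frame of tray_three between 0.021 and 0.053 m and y of dropper in the frame of tray_three between -0.0645 and -0.0325 m and z of dropper in the frame of tray_three between -0.001 and 0.008 m and x of slip_box in the frame of tray_three between 0.019 and 0.055 m and y of slip_box in the frame of tray_three between -0.002 and 0.066 m and z of slip_box in the frame of tray_three between -0.001 and 0.008 m and x of forceps in the frame of tray_three between -0.064 and 0 m and y of forceps in the frame of tray_three between -0.018 and 0.018 m and z of forceps in the frame of tray_three between -0.001 and 0.008 m and angle between the y axis of forceps and the y axis of tray_three, either way round below 0.5 rad and angle between each of jar, beaker, dropper, slip_box, forceps's own z axis and vertical below 0.12 rad and linear speed of each of jar, beaker, dropper, slip_box, forceps below 0.02 m/s and angular speed of each of jar, beaker, dropper, slip_box, forceps below 0.3 rad/s); the robot touches nothing.
It fails at once if the spatula is moved (more than 25 mm) (distance of spatula from where it was at the start of the episode above 0.025 m).
It also fails if it takes over 128 s, if anything falls off the work surface, if the arm or the gripper's body presses on something with over 40 N, if the wrist force passes 120 N, or if a joint passes its speed limit or range.

## Working session

There is one attempt and no reset: what is moved stays moved. The work goes in short steps, Python scripts to look and compute and a tool call to move; the robot and the scene stay as the last step left them, time stands still between calls to the robot, and variables do not carry over. Pictures are saved under pics/ and viewed, at most 14 in all, crops included, and the job is handed in when it is done.

Besides the shell and the picture viewer there is one more tool, called by a JSON object that holds its "method" and its "body". apply_moves: Moves the arm, as the interface text tells. Its arguments: {"type":"object","properties":{"series":{"type":"array","items":{"type":"object","properties":{"slide":{"type":"array","items":{"type":"number","minimum":-1,"maximum":1}},"roll":{"type":"number","minimum":-1,"maximum":1}}}},"gripper":{"type":"number"},"grip_force":{"type":"number"}},"required":["series"]}

```bash
mkdir -p pics; cat > h.py <<'E'
import numpy as np,cv2,json
from workcell import sensors,snapshot,robot
def snap(n,tag):
    s=sensors.observe(); d=snapshot(n)
    cv2.imwrite(f'pics/{tag}.png',cv2.cvtColor(d['frame'],cv2.COLOR_RGB2BGR))
    m={k:np.asarray(v).tolist() for k,v in d.items() if k!='frame'}
    m['p']=np.asarray(s['eef_pos']).tolist(); m['r']=np.asarray(s['eef_rot']).tolist()
    m['name']=n
    json.dump(m,open(f'pics/{tag}.json','w')); return m
def ray(tag,u,v):
    from scipy.spatial.transform import Rotation as R
    m=json.load(open(f'pics/{tag}.json')); f=200/np.tan(np.radians(m['fovy'])/2)
    a=np.array([u-m['cx'],v-m['cy']])
    if m['name']=='wrist':
        r=np.hypot(*a); th=r/f; d=np.r_[a/max(r,1e-9)*np.sin(th),np.cos(th)]
        T=np.array(m['T_tool_cam']); Rt=R.from_euler('xyz',m['r']).as_matrix()
        return np.array(m['p'])+Rt@T[:3,3], Rt@T[:3,:3]@d
    d=np.r_[a/f,1]; return np.array(m['origin']),np.array(m['rotation'])@(d/np.linalg.norm(d))
def onz(tag,u,v,z):
    o,d=ray(tag,u,v); return np.round((o+d*(z-o[2])/d[2])[:2],4)
def tri(*obs):
    A=np.zeros((3,3));b=np.zeros(3)
    for t in obs:
        o,d=ray(*t); d=d/np.linalg.norm(d); P=np.eye(3)-np.outer(d,d); A+=P; b+=P@o
    x=np.linalg.solve(A,b)
    return np.round(x,4),[round(float(np.linalg.norm(np.cross(x-ray(*t)[0],ray(*t)[1]))),4) for t in obs]
E
python3 - <<'E'
from h import *
for n in('scene','side','wrist'): 
    m=snap(n,n+'0'); print(m)
print(sensors.observe())
E
```

```text
{'fovy': 57.41221291056474, 'cx': 312.509156666864, 'cy': 199.4824516082879, 'origin': [-0.015072130199170412, 0.1939593922398922, 0.602485914138618], 'rotation': [-2.2836680902577937, -6.001045300907393e-06, -1.5546830282323898], 'p': [0.23088939890212568, 0.5801974674380331, 0.2492183712980442], 'r': [3.1394060780807136, -9.526041494578585e-05, -0.3789261745890615], 'name': 'scene'}
{'fovy': 51.034468347208815, 'cx': 319.06827417989945, 'cy': 208.74030994866766, 'origin': [0.5083693138908213, 1.1144924267973955, 0.8286097602503402], 'rotation': [-2.276242878894967, -0.01083310614700217, -2.9874206382289974], 'p': [0.2309077294619695, 0.5802108499256203, 0.24921556510053935], 'r': [3.1394285416250467, -7.866673583856176e-05, -0.37897601792842495], 'name': 'side'}
{'fovy': 65.70646984690485, 'cx': 316.4076717095318, 'cy': 197.71650984551871, 'T_tool_cam': [[-0.00011935917827491525, -0.9659807542664286, -0.2586139364772289, 0.06506747113242876], [0.9999998945923897, -0.00022995788270451526, 0.00039740984067195896, 0.0003255472253060887], [-0.00044336057091548796, -0.25861386178283996,
[... 196 characters left out ...]
905240294], 'name': 'wrist'}
{'t': 0.15, 'qpos': array([ 1.45056627e+00,  3.85416583e-01,  6.94633523e-03, -3.61049000e-04,
       -1.19398482e+00, -2.58608408e-01]), 'qvel': array([-0.00073059, -0.00352426,  0.00413708,  0.00103707,  0.00014504,
       -0.00104987]), 'joint_efforts': array([ 2.51176829e-06, -3.92680335e+01,  1.88583398e+01,  4.18862432e+00,
       -3.41035084e-03, -1.16037015e-06]), 'eef_pos': array([0.23097814, 0.58032311, 0.24945195]), 'eef_rot': array([ 3.13990325e+00, -9.98629206e-05, -3.78971505e-01]), 'force': array([-0.58180343, -0.12687543, -0.39718732]), 'moment': array([-0.00338599,  0.01933321,  0.00088621]), 'finger_force': 0.0, 'grip_width': 0.9979727620104912}
```

```bash
sed -i "s/return np.array(m\['origin'\]),np.array(m\['rotation'\])@/return np.array(m['origin']),R.from_euler('xyz',m['rotation']).as_matrix()@/" h.py
python3 -c "
import cv2
for n in('scene0','side0'):
    i=cv2.imread(f'pics/{n}.png'); cv2.imwrite(f'pics/{n}b.png',cv2.resize(i,(800,500),interpolation=cv2.INTER_CUBIC))
"
```

```text
(no output)
```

View pics/scene0b.png

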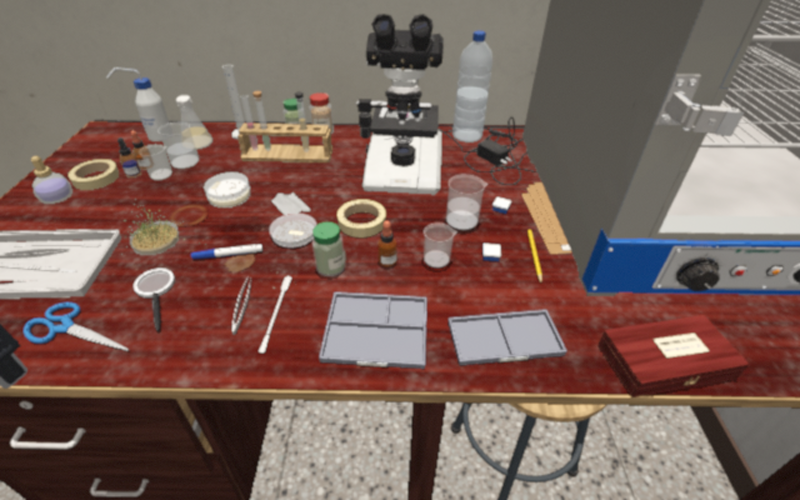

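View pics/side0b.png

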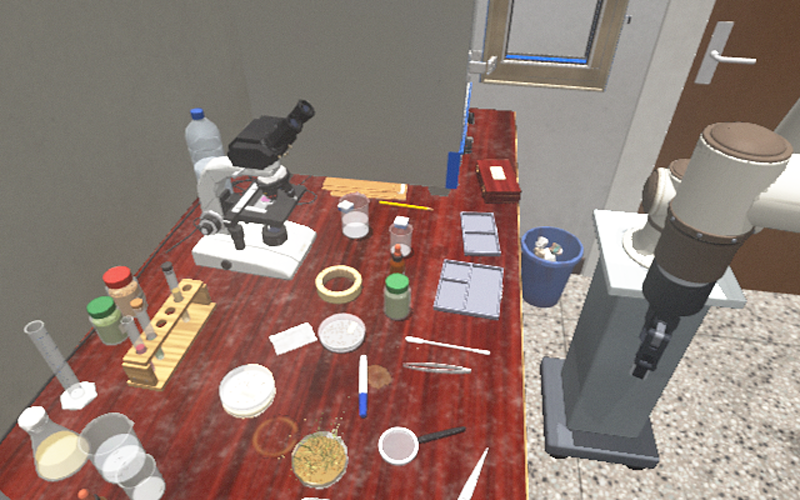

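The scene view shows (in 800-px scale) tray_three at ~(375,328), tray_two at ~(506,336), jar (329,250), dropper (388,245), beaker (437,246), slip box (491,252), forceps (241,305) and spatula (275,315), with a second box at (502,205). The side view agrees.

```bash
python3 - <<'E'
from h import *
S=lambda u,v:('scene0',u/1.25,v/1.25)
D=lambda u,v:('side0',u/1.25,v/1.25)
print('jarcap',tri(S(327,231),D(398,281)))
print('teat',tri(S(387,226),D(397,249)))
print('beakbase',tri(S(436,264),D(399,254)), onz(*S(436,262),0.003))
print('beakrim',tri(S(438,231),D(401,224)))
print('box',tri(S(492,247),D(401,220)), onz(*S(492,247),.016),'other',onz(*S(502,202),.016))
print('forceps ends',[onz(*S(*p),.005) for p in((247,281),(235,330))],[onz(*D(*p),.005) for p in((404,367),(470,370))])
print('spat ends',[onz(*S(*p),.003) for p in((287,279),(263,351))],[onz(*D(*p),.003) for p in((407,340),(489,352))])
print('t3',[onz(*S(*p),.012) for p in((328,294),(428,295),(427,362),(321,362))])
print('t3 side',[onz(*D(*p),.012) for p in((445,261),(504,264),(500,317),(434,303))])
print('t2',[onz(*S(*p),.012) for p in((449,317),(547,311),(564,351),(457,362))])
print('t2 side',[onz(*D(*p),.012) for p in((460,212),(494,213),(499,254),(463,249))])
E
```

```text
jarcap (array([0.6259, 0.3191, 0.0897]), [0.0006, 0.0006])
teat (array([0.6451, 0.2117, 0.0871]), [0.0009, 0.0009])
beakbase (array([ 0.6535,  0.114 , -0.0111]), [0.0014, 0.0014]) [0.6421 0.1163]
beakrim (array([0.6483, 0.1151, 0.0802]), [0.0045, 0.0045])
box (array([0.6666, 0.0073, 0.0197]), [0.0019, 0.0019]) [0.6736 0.0047] other [ 0.8288 -0.0411]
forceps ends [array([0.582 , 0.4697]), array([0.4669, 0.4604])] [array([0.5889, 0.4726]), array([0.4606, 0.4589])]
spat ends [array([0.5905, 0.3973]), array([0.4269, 0.4049])] [array([0.5931, 0.4013]), array([0.4248, 0.4057])]
t3 [array([0.5448, 0.3143]), array([0.5452, 0.1367]), array([0.4038, 0.1447]), array([0.4011, 0.3078])]
t3 side [array([0.5372, 0.1474]), array([0.3966, 0.1349]), array([0.4047, 0.3127]), array([0.5487, 0.2938])]
t2 [array([0.4948, 0.1036]), array([ 0.5109, -0.0651]), array([ 0.4278, -0.0716]), array([0.4045, 0.0986])]
t2 side [array([ 0.5149, -0.0638]), array([ 0.4238, -0.0746]), array([0.4088, 0.0989]), array([0.4972, 0.0942])]
```

{"method": "apply_moves", "body": {"series": [{"slide":[0.33,-0.2,0.05],"roll":0.1},{"slide":[0.66,-0.4,0.1],"roll":0.2},{"slide":[1,-0.6,0.2],"roll":0.3},{"slide":[1,-0.6,0.2],"roll":0.3}]}}

```text
t: 0.55
eef_pos: [0.355, 0.5065, 0.2758]
eef_rot: [-3.14, -0.002, 0.091]
force: [-0.3, 0.7, 0.3]
grip_width: 0.996
finger_force: 0.0
```

{"method": "apply_moves", "body": {"series": [{"slide":[0.35,-0.35,0]},{"slide":[0.7,-0.7,0]},{"slide":[1,-1,0]},{"slide":[1,-1,0]},{"slide":[1,-1,0]},{"slide":[1,-1,0]}]}}

```text
$.series[0]: bad value
```

```bash
python3 - <<'E'
from h import *
m=snap('wrist','w1');print(m['p'],m['r'],sensors.observe()['t'])
i=cv2.imread('pics/w1.png'); cv2.imwrite('pics/w1b.png',cv2.resize(i,(800,500),interpolation=cv2.INTER_CUBIC))
E
```

```text
[0.3550387470140971, 0.5064869650370546, 0.2757537427498819] [-3.14046580284247, -0.0019125181787040813, 0.09065981982810012] 0.6
```

View pics/w1b.png

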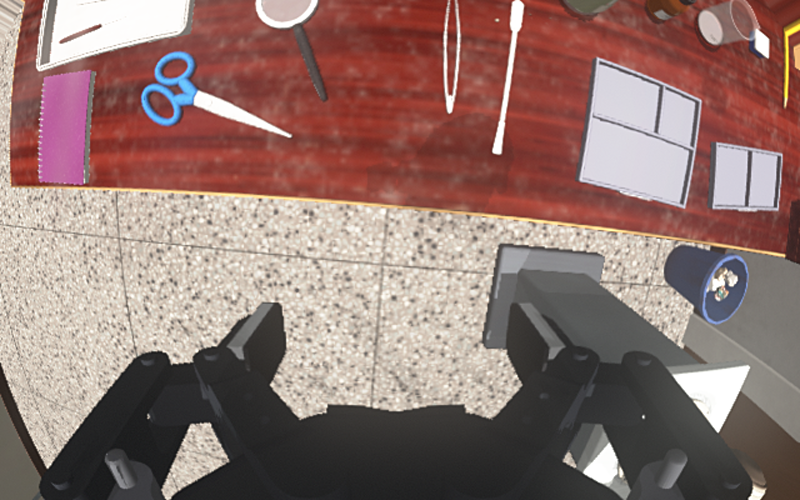

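The wrist picture shows the forceps (450,55), the spatula (507,75) and both trays at right, seen obliquely. The second move was refused because it had no roll. I'll go closer.

{"method": "apply_moves", "body": {"series": [{"slide":[0.3,-0.35,0],"roll":0},{"slide":[0.6,-0.7,0],"roll":0},{"slide":[0.9,-1,0],"roll":0},{"slide":[0.9,-1,0],"roll":0}]}}

```text
t: 1.0
eef_pos: [0.4608, 0.3858, 0.2739]
eef_rot: [3.14, 0.001, 0.088]
force: [0.3, 0.3, -0.1]
grip_width: 0.998
finger_force: 0.0
```

{"method": "apply_moves", "body": {"series": [{"slide":[0.1,-0.35,0],"roll":0},{"slide":[0.2,-0.7,0],"roll":0},{"slide":[0.3,-1,0],"roll":0},{"slide":[0.3,-1,0],"roll":0},{"slide":[0.3,-1,0],"roll":0},{"slide":[0.3,-1,0],"roll":0}]}}

```text
t: 1.6
eef_pos: [0.4947, 0.2697, 0.2741]
eef_rot: [-3.141, 0.0, 0.093]
force: [0.4, 1.1, -0.9]
grip_width: 0.999
finger_force: 0.0
```

```bash
python3 - <<'E'
from h import *
m=snap('wrist','w2');print(m['p'],m['r'],sensors.observe()['t'])
i=cv2.imread('pics/w2.png'); cv2.imwrite('pics/w2b.png',cv2.resize(i,(800,500),interpolation=cv2.INTER_CUBIC))
E
```

```text
[0.49472438338667796, 0.2697395142588096, 0.2740513621732603] [-3.141486728229334, 0.00028311701122762933, 0.09342067179186997] 1.65
```

View pics/w2b.png

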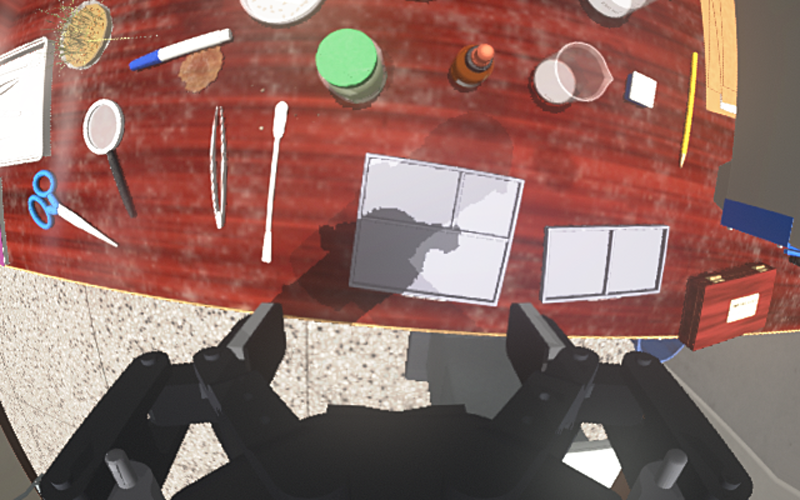

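This view shows everything: tray_three corners (366,153),(524,180),(498,306),(349,287), tray_two (545,228),(669,226),(663,293),(543,302), forceps (219,106)-(219,228), and the beaker's spout pointing right at (613,80), i.e. toward −y.

```bash
cat >> h.py <<'E'
def fit(P,w,h):
    # fit rigid pose to corners order: (+x,+y),(+x,-y),(-x,-y),(-x,+y)
    M=np.array([[w,h],[w,-h],[-w,-h],[-w,h]])/2; P=np.array(P); c=P.mean(0)
    A=(P-c); a=np.arctan2(sum(M[:,0]*A[:,1]-M[:,1]*A[:,0]),sum((M*A).sum(1)))
    R=np.array([[np.cos(a),-np.sin(a)],[np.sin(a),np.cos(a)]])
    return c,round(float(a),3),np.round(np.linalg.norm(M@R.T+c-P,axis=1),4)
E
python3 - <<'E'
from h import *
W=lambda u,v,t='w2':(t,u/1.25,v/1.25)
S=lambda u,v:('scene0',u/1.25,v/1.25)
D=lambda u,v:('side0',u/1.25,v/1.25)
def rep(n,P,w,h,C):
    P=[onz(*W(*p),.012) for p in P]; c,a,e=fit(P,w,h); print(n,c,a,e)
    for q in C: print('   ',q,np.round(c+np.array([[np.cos(a),-np.sin(a)],[np.sin(a),np.cos(a)]])@q,4))
rep('t3',((366,153),(524,180),(498,306),(349,287)),.142,.165,[(-.032,0),(.037,.032),(.037,-.0485)])
rep('t2',((545,228),(669,226),(663,296),(543,302)),.088,.172,[(0,-.042),(0,.042)])
print('t3 height',tri(W(524,180),S(428,295)),tri(W(366,153),S(328,294)),tri(W(349,287),S(321,362)))
print('t2 height',tri(W(545,228),S(449,317)),tri(W(669,226),S(547,311)))
print('forceps',[onz(*W(*p),.006) for p in((219,106),(219,228))], 'spat',[onz(*W(*p),.003) for p in((282,102),(266,262))])
print('jar',tri(W(348,58),S(327,231)),tri(W(348,58),S(327,231),D(398,281)))
print('teat',tri(W(484,51),S(387,226)), 'base', onz(*W(467,78),.0))
print('beaker rim',tri(W(580,70),S(438,231)),onz(*W(580,70),.07),'base',onz(*W(553,81),.003),'spout',onz(*W(613,80),.07))
print('box',tri(W(644,86),S(492,247)),onz(*W(644,86),.016),[onz(*W(*p),.016) for p in((634,71),(657,76),(654,104),(629,97))])
E
```

```text
t3 [0.47455 0.22555] -0.05 [0.0006 0.0016 0.0006 0.0005]
    (-0.032, 0) [0.4426 0.2271]
    (0.037, 0.032) [0.5131 0.2557]
    (0.037, -0.0485) [0.5091 0.1753]
t2 [0.459775 0.013075] 0.125 [0.0047 0.002  0.0075 0.0027]
    (0, -0.042) [ 0.465  -0.0286]
    (0, 0.042) [0.4545 0.0547]
t3 height (array([0.541 , 0.1394, 0.0151]), [0.0024, 0.0024]) (array([0.5488, 0.3095, 0.0081]), [0.0055, 0.0055]) (array([0.4058, 0.3104, 0.0054]), [0.0013, 0.0013])
t2 height (array([0.4932, 0.1061, 0.0123]), [0.0025, 0.0025]) (array([ 0.514 , -0.0668,  0.009 ]), [0.0005, 0.0005])
forceps [array([0.5925, 0.4672]), array([0.4588, 0.4626])] spat [array([0.5973, 0.3962]), array([0.424 , 0.4067])]
jar (array([0.6273, 0.3192, 0.0892]), [0.0002, 0.0002]) (array([0.6265, 0.3192, 0.0896]), [0.0007, 0.0004, 0.0009])
teat (array([0.6459, 0.2117, 0.0873]), [0.0005, 0.0005]) base [0.638  0.2096]
beaker rim (array([0.6516, 0.1173, 0.0717]), [0.0011, 0.0011]) [0.6517 0.1177] base [0.6509 0.1167] spout [0.6507 0.0815]
box (array([0.6698, 0.0064, 0.0183]), [0.0011, 0.0011]) [0.6699 0.006 ] [array([0.6837, 0.0215]), array([ 0.6872, -0.0127]), array([ 0.6526, -0.0106]), array([0.6518, 0.0263])]
```

{"method": "apply_moves", "body": {"series": [{"slide":[0.13,0.41,-0.25],"roll":-0.02},{"slide":[0.13,0.82,-0.5],"roll":-0.0375},{"slide":[0.13,0.82,-0.5],"roll":-0.0375}], "gripper": 40, "grip_force": 40}}

```text
t: 1.95
eef_pos: [0.5091, 0.3705, 0.2103]
eef_rot: [3.139, 0.004, 0.036]
force: [-0.3, -0.3, -0.5]
grip_width: 0.517
finger_force: 0.0
```

{"method": "apply_moves", "body": {"series": [{"slide":[0.13,0.41,-0.25],"roll":0},{"slide":[0.13,0.82,-0.5],"roll":0},{"slide":[0.13,0.82,-0.5],"roll":0},{"slide":[0.13,0.82,-0.5],"roll":0},{"slide":[0.13,0.82,-0.5],"roll":0},{"slide":[0.13,0.82,-0.5],"roll":0}]}}

```text
t: 2.55
eef_pos: [0.5266, 0.4651, 0.156]
eef_rot: [-3.14, -0.001, 0.033]
force: [0.0, 0.4, 1.5]
grip_width: 0.465
finger_force: 0.0
```

```bash
python3 - <<'E'
from h import *
m=snap('wrist','w3');print(m['p'],m['r'],sensors.observe()['t'],robot.nose_length)
i=cv2.imread('pics/w3.png'); cv2.imwrite('pics/w3b.png',cv2.resize(i,(800,500),interpolation=cv2.INTER_CUBIC))
E
```

```text
[0.5265647131404612, 0.46505387357594724, 0.15600933419899987] [-3.14024417551464, -0.0014378834489048309, 0.03332846516633792] 2.6 0.019
```

View pics/w3b.png

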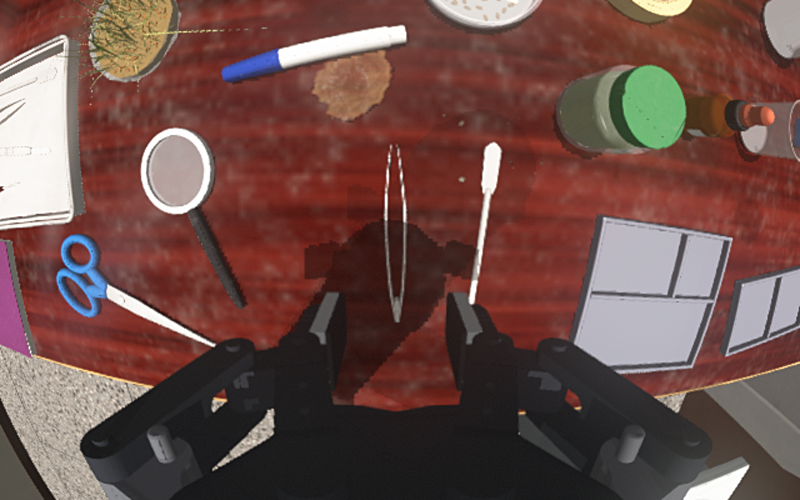

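The forceps run straight between the fingers, (393,146) to (397,321), and line up with the jaws. Going down now.

{"method": "apply_moves", "body": {"series": [{"slide":[0,0,-0.35],"roll":0},{"slide":[0,0,-0.7],"roll":0},{"slide":[0,0,-0.9],"roll":0},{"slide":[0,0,-0.9],"roll":0},{"slide":[0,0,-0.9],"roll":0}]}}

```text
t: 3.1
eef_pos: [0.5272, 0.4654, 0.048]
eef_rot: [-3.14, -0.002, 0.033]
force: [0.3, 0.6, 0.7]
grip_width: 0.47
finger_force: 0.0
```

{"method": "apply_moves", "body": {"series": [{"slide":[0,0,-0.1],"roll":0},{"slide":[0,0,-0.2],"roll":0},{"slide":[0,0,-0.2],"roll":0},{"slide":[0,0,-0.2],"roll":0}]}}

```text
t: 3.5
eef_pos: [0.5262, 0.4654, 0.0221]
eef_rot: [3.141, 0.0, 0.034]
force: [-0.1, 0.3, 0.4]
grip_width: 0.469
finger_force: 0.0
```

{"method": "apply_moves", "body": {"series": [{"slide":[0,0,0],"roll":0},{"slide":[0,0,0],"roll":0},{"slide":[0,0,0],"roll":0},{"slide":[0,0,0],"roll":0},{"slide":[0,0,0],"roll":0},{"slide":[0,0,0],"roll":0}], "gripper": 0}}

```text
t: 4.1
eef_pos: [0.5266, 0.4659, 0.023]
eef_rot: [-3.141, -0.001, 0.034]
force: [-0.1, -0.9, 3.2]
grip_width: 0.148
finger_force: 41.2
```

{"method": "apply_moves", "body": {"series": [{"slide":[0,0,0.3],"roll":0},{"slide":[0,0,0.6],"roll":0},{"slide":[0,0,0.9],"roll":0}]}}

```text
t: 4.4
eef_pos: [0.5259, 0.4649, 0.1305]
eef_rot: [3.14, 0.002, 0.033]
force: [-0.1, -0.4, -0.0]
grip_width: 0.144
finger_force: 40.8
```

{"method": "apply_moves", "body": {"series": [{"slide":[-0.06,-0.16,0],"roll":-0.09},{"slide":[-0.12,-0.32,0],"roll":-0.18},{"slide":[-0.18,-0.5,0],"roll":-0.27},{"slide":[-0.24,-0.66,0],"roll":-0.36},{"slide":[-0.3,-0.82,0],"roll":-0.45},{"slide":[-0.35,-0.995,0],"roll":-0.527},{"slide":[-0.35,-0.995,0],"roll":-0.527}]}}

```text
t: 5.1
eef_pos: [0.4829, 0.3433, 0.1298]
eef_rot: [3.138, 0.0, -0.797]
force: [-0.4, 0.9, 0.4]
grip_width: 0.146
finger_force: 40.7
```

{"method": "apply_moves", "body": {"series": [{"slide":[-0.06,-0.16,0],"roll":-0.09},{"slide":[-0.12,-0.32,0],"roll":-0.18},{"slide":[-0.18,-0.5,0],"roll":-0.27},{"slide":[-0.24,-0.66,0],"roll":-0.36},{"slide":[-0.3,-0.82,0],"roll":-0.45},{"slide":[-0.35,-0.995,0],"roll":-0.527},{"slide":[-0.35,-0.995,0],"roll":-0.527},{"slide":[-0.35,-0.995,0],"roll":-0.527},{"slide":[-0.35,-0.995,0],"roll":-0.527}]}}

```text
t: 6.0
eef_pos: [0.4429, 0.2277, 0.1304]
eef_rot: [-3.141, 0.001, -1.62]
force: [1.0, 0.1, -0.1]
grip_width: 0.145
finger_force: 40.7
```

```bash
python3 - <<'E'
from h import *
m=snap('wrist','w4');print(m['p'],m['r'],sensors.observe()['t'])
i=cv2.imread('pics/w4.png'); cv2.imwrite('pics/w4b.png',cv2.resize(i,(800,500),interpolation=cv2.INTER_CUBIC))
E
```

```text
[0.44292647129197005, 0.22768670342809716, 0.13038768653531388] [-3.1408676875668977, 0.0005877029550029889, -1.6200192613687658] 6.05
```

View pics/w4b.png

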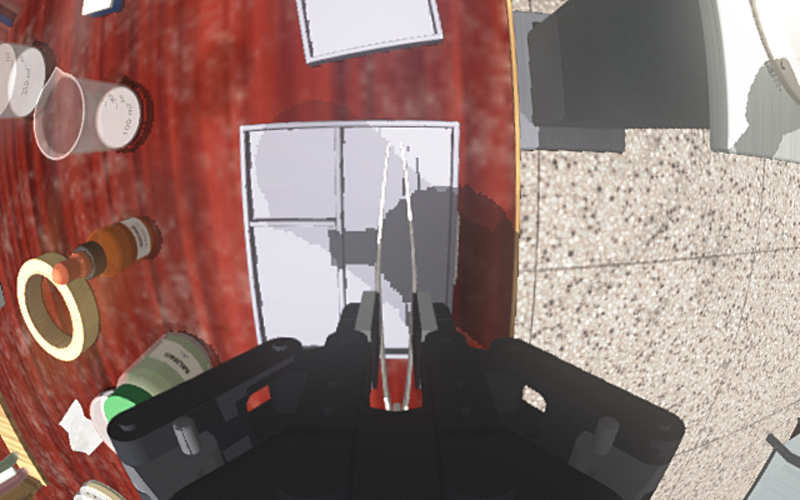

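Forceps are held straight along the long compartment, limb tips at (390,145) inside it. Lowering and releasing.

{"method": "apply_moves", "body": {"series": [{"slide":[0,0,-0.3],"roll":0},{"slide":[0,0,-0.6],"roll":0},{"slide":[0,0,-0.8],"roll":0},{"slide":[0,0,-0.86],"roll":0},{"slide":[0,0,-0.86],"roll":0},{"slide":[0,0,-0.86],"roll":0}]}}

```text
t: 6.65
eef_pos: [0.4429, 0.2276, 0.0275]
eef_rot: [-3.141, 0.001, -1.621]
force: [-0.3, -0.0, 0.2]
grip_width: 0.146
finger_force: 40.7
```

{"method": "apply_moves", "body": {"series": [{"slide":[0,0,0],"roll":0},{"slide":[0,0,0],"roll":0},{"slide":[0,0,0],"roll":0},{"slide":[0,0,0],"roll":0}], "gripper": 28}}

```text
t: 7.05
eef_pos: [0.4424, 0.2268, 0.0273]
eef_rot: [-3.141, 0.0, -1.622]
force: [0.3, 0.5, 1.0]
grip_width: 0.33
finger_force: 0.0
```

{"method": "apply_moves", "body": {"series": [{"slide":[0,0,0.2],"roll":0},{"slide":[0,0,0.5],"roll":0},{"slide":[0,0,0.9],"roll":0},{"slide":[0,0,1],"roll":0}]}}

```text
t: 7.45
eef_pos: [0.4445, 0.2284, 0.1522]
eef_rot: [-3.134, 0.006, -1.621]
force: [0.5, 0.7, -0.5]
grip_width: 0.328
finger_force: 0.0
```

{"method": "apply_moves", "body": {"series": [{"slide":[0.1,-0.1,0.2],"roll":0.09},{"slide":[0.25,-0.28,0.3],"roll":0.18},{"slide":[0.4,-0.45,0.4],"roll":0.27},{"slide":[0.6,-0.62,0.4],"roll":0.36},{"slide":[0.75,-0.8,0.4],"roll":0.45},{"slide":[0.88,-0.925,0.4],"roll":0.506}], "gripper": 60}}

```text
t: 8.05
eef_pos: [0.5485, 0.1143, 0.1952]
eef_rot: [-3.142, 0.0, -0.824]
force: [-0.3, 0.6, -1.1]
grip_width: 0.699
finger_force: 0.0
```

{"method": "apply_moves", "body": {"series": [{"slide":[0.15,-0.15,0],"roll":0.09},{"slide":[0.3,-0.3,0],"roll":0.18},{"slide":[0.45,-0.45,0],"roll":0.27},{"slide":[0.6,-0.62,0],"roll":0.36},{"slide":[0.75,-0.8,0],"roll":0.45},{"slide":[0.88,-0.925,0],"roll":0.506},{"slide":[0.88,-0.925,0],"roll":0.506},{"slide":[0.88,-0.925,0],"roll":0.506}]}}

```text
t: 8.85
eef_pos: [0.6531, 0.0044, 0.1945]
eef_rot: [-3.142, 0.001, -0.035]
force: [-0.4, 0.5, 1.1]
grip_width: 0.704
finger_force: 0.0
```

```bash
python3 - <<'E'
from h import *
m=snap('wrist','w5');print(m['p'],m['r'],sensors.observe()['t'])
i=cv2.imread('pics/w5.png'); cv2.imwrite('pics/w5b.png',cv2.resize(i,(800,500),interpolation=cv2.INTER_CUBIC))
E
```

```text
[0.6531390734480378, 0.004370572771989299, 0.19447014336885277] [-3.1415658202194408, 0.0012749253556090245, -0.03452328194251364] 8.9
```

View pics/w5b.png

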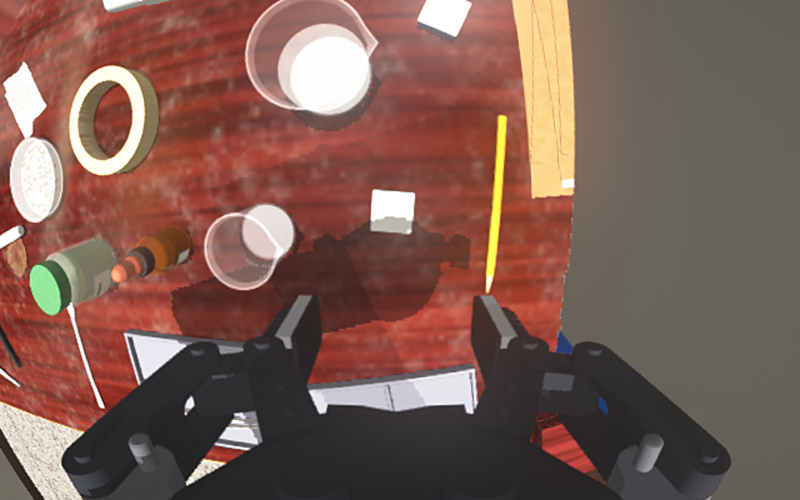

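The slip box's lid is at (372,190)-(415,191)-(413,234), nearly square to the jaws. The look-alike is at (443,17). The beaker's rim is centred at (243,250) with its spout at (283,255).

```bash
python3 - <<'E'
from h import *
W=lambda u,v,t='w5':(t,u/1.25,v/1.25)
P=[onz(*W(*p),.016) for p in((372,190),(415,191),(413,234),(371,229))]
print(P,fit(P,.032,.032),tri(W(372,190),('w2',634/1.25,71/1.25)))
print('beaker rim',onz(*W(243,250),.07),tri(W(243,250),('w2',580/1.25,70/1.25)),'base',onz(*W(270,230),.003),'spout',onz(*W(284,256),.07))
print('dropper teat',tri(W(121,272),('w2',484/1.25,51/1.25)),'jar',tri(W(50,287),('w2',348/1.25,58/1.25)))
E
```

```text
[array([0.684 , 0.0213]), array([ 0.6821, -0.0122]), array([ 0.6476, -0.0098]), array([0.6529, 0.0236])] (array([0.66665 , 0.005725]), -0.09, array([0.0011, 0.0011, 0.002 , 0.0009])) (array([0.6839, 0.0213, 0.0157]), [0.0001, 0.0001])
beaker rim [0.6534 0.1107] (array([0.6526, 0.114 , 0.0635]), [0.001, 0.001]) base [0.6527 0.1121] spout [0.6481 0.0806]
dropper teat (array([0.6449, 0.2123, 0.0887]), [0.0005, 0.0005]) jar (array([0.6286, 0.3203, 0.0825]), [0.0002, 0.0002])
```

{"method": "apply_moves", "body": {"series": [{"slide":[0.124,0.01,-0.3],"roll":-0.017},{"slide":[0.124,0.01,-0.7],"roll":-0.017},{"slide":[0.124,0.01,-1],"roll":-0.017}], "gripper": 52}}

```text
t: 9.2
eef_pos: [0.667, 0.0069, 0.0731]
eef_rot: [-3.141, 0.002, -0.059]
force: [-0.1, -0.3, -0.2]
grip_width: 0.607
finger_force: 0.0
```

{"method": "apply_moves", "body": {"series": [{"slide":[0,0,-0.2],"roll":0},{"slide":[0,0,-0.44],"roll":0},{"slide":[0,0,-0.44],"roll":0},{"slide":[0,0,-0.44],"roll":0}]}}

```text
t: 9.6
eef_pos: [0.6683, 0.0065, 0.0228]
eef_rot: [3.141, 0.0, -0.058]
force: [0.3, -0.1, 1.2]
grip_width: 0.61
finger_force: 0.0
```

{"method": "apply_moves", "body": {"series": [{"slide":[0,0,0],"roll":0},{"slide":[0,0,0],"roll":0},{"slide":[0,0,0],"roll":0},{"slide":[0,0,0],"roll":0},{"slide":[0,0,0],"roll":0}], "gripper": 0, "grip_force": 30}}

```text
t: 10.1
eef_pos: [0.6698, 0.0064, 0.0249]
eef_rot: [-3.141, -0.004, -0.059]
force: [-0.9, 1.1, 6.3]
grip_width: 0.383
finger_force: 29.8
```

{"method": "apply_moves", "body": {"series": [{"slide":[0,0,0.3],"roll":0},{"slide":[0,0,0.7],"roll":0},{"slide":[0,0.08,1],"roll":0}]}}

```text
t: 10.4
eef_pos: [0.6689, 0.0146, 0.1454]
eef_rot: [-3.141, -0.003, -0.06]
force: [0.9, 0.8, 0.3]
grip_width: 0.378
finger_force: 29.4
```

{"method": "apply_moves", "body": {"series": [{"slide":[-0.22,0.33,0.1],"roll":0},{"slide":[-0.43,0.67,0.2],"roll":0},{"slide":[-0.65,1,0.2],"roll":0},{"slide":[-0.65,1,0.2],"roll":0}]}}

```text
t: 10.8
eef_pos: [0.5879, 0.1393, 0.1678]
eef_rot: [-3.14, -0.001, -0.054]
force: [0.1, -0.4, -0.4]
grip_width: 0.379
finger_force: 29.4
```

{"method": "apply_moves", "body": {"series": [{"slide":[-0.22,0.33,0],"roll":0},{"slide":[-0.43,0.67,0],"roll":0},{"slide":[-0.645,1,-0.2],"roll":0},{"slide":[-0.645,1,-0.4],"roll":0},{"slide":[-0.645,1,-0.6],"roll":0},{"slide":[-0.645,1,-0.6],"roll":0}]}}

```text
t: 11.4
eef_pos: [0.5108, 0.2541, 0.0914]
eef_rot: [3.137, 0.006, -0.059]
force: [-0.9, -1.0, -0.4]
grip_width: 0.38
finger_force: 29.5
```

{"method": "apply_moves", "body": {"series": [{"slide":[0.01,0.01,-0.25],"roll":0},{"slide":[0.01,0.01,-0.45],"roll":0},{"slide":[0.01,0.01,-0.55],"roll":0},{"slide":[0.01,0.01,-0.55],"roll":0},{"slide":[0.01,0.01,-0.55],"roll":0}]}}

```text
t: 11.9
eef_pos: [0.515, 0.2569, 0.0295]
eef_rot: [-3.14, -0.001, -0.059]
force: [-0.1, 0.6, -0.0]
grip_width: 0.376
finger_force: 30.3
```

{"method": "apply_moves", "body": {"series": [{"slide":[0,0,0],"roll":0},{"slide":[0,0,0],"roll":0},{"slide":[0,0,0],"roll":0},{"slide":[0,0,0],"roll":0}], "gripper": 46}}

```text
t: 12.3
eef_pos: [0.5143, 0.2568, 0.0287]
eef_rot: [-3.141, -0.0, -0.059]
force: [-0.6, 0.3, -0.6]
grip_width: 0.541
finger_force: 0.0
```

{"method": "apply_moves", "body": {"series": [{"slide":[0,0,0.2],"roll":0},{"slide":[0,0,0.5],"roll":0},{"slide":[0,0,0.9],"roll":0},{"slide":[0,0,1],"roll":0}]}}

```text
t: 12.7
eef_pos: [0.5167, 0.2584, 0.1541]
eef_rot: [-3.135, -0.008, -0.058]
force: [1.2, -0.0, -0.0]
grip_width: 0.54
finger_force: 0.0
```

{"method": "apply_moves", "body": {"series": [{"slide":[0.2,-0.06,0.3],"roll":0},{"slide":[0.55,-0.2,0.3],"roll":0},{"slide":[1,-0.37,0.3],"roll":0},{"slide":[1,-0.37,0.3],"roll":0}], "gripper": 58}}

```text
t: 13.1
eef_pos: [0.6376, 0.2103, 0.1834]
eef_rot: [3.142, -0.001, -0.063]
force: [-1.4, 0.6, -0.3]
grip_width: 0.682
finger_force: 0.0
```

{"method": "apply_moves", "body": {"series": [{"slide":[0.083,0,0],"roll":0},{"slide":[0.083,0,0],"roll":0},{"slide":[0.083,0,0],"roll":0}]}}

```text
t: 13.4
eef_pos: [0.6432, 0.2128, 0.184]
eef_rot: [3.141, 0.001, -0.058]
force: [-0.5, -0.2, -0.9]
grip_width: 0.68
finger_force: 0.0
```

```bash
python3 - <<'E'
from h import *
m=snap('wrist','w6');print(m['p'],m['r'],sensors.observe()['t'])
i=cv2.imread('pics/w6.png'); cv2.imwrite('pics/w6b.png',cv2.resize(i,(800,500),interpolation=cv2.INTER_CUBIC))
E
```

```text
[0.6432255494989554, 0.212838819916012, 0.18401802753805957] [3.1412787477031605, 0.0009613963811729853, -0.058248441706319154] 13.45
```

View pics/w6b.png

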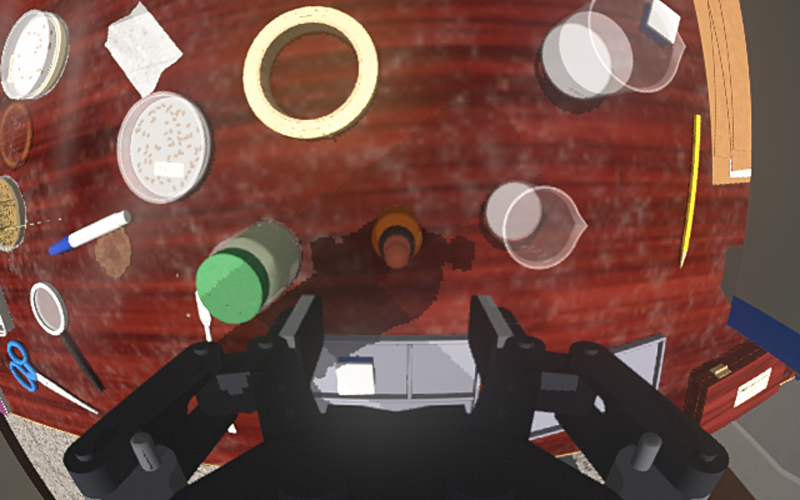

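The slip box sits in the wider compartment (355,376). The dropper is centred between the jaws, teat (396,251) and body (396,232). Jar cap is at (232,287) and the beaker rim at (543,228), spout at (586,226).

```bash
python3 - <<'E'
from h import *
W=lambda u,v,t='w6':(t,u/1.25,v/1.25)
print('drop',onz(*W(396,252),.09),onz(*W(396,230),.056),tri(W(396,252),('w2',484/1.25,51/1.25)))
print('jar',onz(*W(232,287),.092),tri(W(232,287),('w2',348/1.25,58/1.25)))
print('beaker',onz(*W(543,228),.07),onz(*W(514,212),.003),'spout',onz(*W(587,227),.07))
E
```

```text
drop [0.6471 0.212 ] [0.6526 0.2116] (array([0.646 , 0.212 , 0.0863]), [0.0, 0.0])
jar [0.6306 0.3167] (array([0.6282, 0.32  , 0.0853]), [0.0001, 0.0001])
beaker [0.652  0.1149] [0.6508 0.1146] spout [0.6512 0.0814]
```

{"method": "apply_moves", "body": {"series": [{"slide":[0.01,0,-0.3],"roll":0},{"slide":[0.01,0,-0.6],"roll":0},{"slide":[0.01,0,-0.85],"roll":0},{"slide":[0.01,0,-1],"roll":0}]}}

```text
t: 13.85
eef_pos: [0.643, 0.2124, 0.0619]
eef_rot: [3.14, 0.004, -0.058]
force: [-0.2, -0.1, -0.0]
grip_width: 0.677
finger_force: 0.0
```

{"method": "apply_moves", "body": {"series": [{"slide":[0,0,-0.14],"roll":0},{"slide":[0,0,-0.14],"roll":0},{"slide":[0,0,-0.14],"roll":0}]}}

```text
t: 14.15
eef_pos: [0.6451, 0.2129, 0.0482]
eef_rot: [3.142, -0.0, -0.058]
force: [-0.5, -0.0, 0.3]
grip_width: 0.678
finger_force: 0.0
```

{"method": "apply_moves", "body": {"series": [{"slide":[0,0,0],"roll":0},{"slide":[0,0,0],"roll":0},{"slide":[0,0,0],"roll":0},{"slide":[0,0,0],"roll":0},{"slide":[0,0,0],"roll":0}], "gripper": 0, "grip_force": 30}}

```text
t: 14.65
eef_pos: [0.6462, 0.2127, 0.0493]
eef_rot: [-3.14, -0.003, -0.059]
force: [-1.0, 0.6, 5.3]
grip_width: 0.405
finger_force: 30.1
```

{"method": "apply_moves", "body": {"series": [{"slide":[0,0,0.25],"roll":0},{"slide":[0,0,0.5],"roll":0},{"slide":[-0.136,-0.05,0.75],"roll":0}]}}

```text
t: 14.95
eef_pos: [0.6299, 0.2065, 0.1378]
eef_rot: [3.142, -0.0, -0.059]
force: [-0.1, -0.4, -0.2]
grip_width: 0.404
finger_force: 30.3
```

{"method": "apply_moves", "body": {"series": [{"slide":[-0.2,-0.06,0],"roll":0},{"slide":[-0.5,-0.13,0],"roll":0},{"slide":[-0.8,-0.2,0],"roll":0},{"slide":[-1,-0.26,0],"roll":0},{"slide":[-1,-0.26,-0.2],"roll":0},{"slide":[-1,-0.26,-0.45],"roll":0},{"slide":[-1,-0.26,-0.6],"roll":0},{"slide":[-1,-0.26,-0.6],"roll":0}]}}

```text
t: 15.75
eef_pos: [0.5071, 0.1738, 0.063]
eef_rot: [3.138, 0.005, -0.06]
force: [0.3, -0.3, -0.1]
grip_width: 0.404
finger_force: 30.3
```

{"method": "apply_moves", "body": {"series": [{"slide":[0,0,-0.06],"roll":0},{"slide":[0,0,-0.11],"roll":0},{"slide":[0,0,-0.11],"roll":0},{"slide":[0,0,-0.11],"roll":0}]}}

```text
t: 16.15
eef_pos: [0.5092, 0.1752, 0.0527]
eef_rot: [-3.141, -0.001, -0.059]
force: [-0.3, 0.4, -1.4]
grip_width: 0.402
finger_force: 30.3
```

{"method": "apply_moves", "body": {"series": [{"slide":[0,0,-0.012],"roll":0},{"slide":[0,0,-0.012],"roll":0}]}}

```text
t: 16.35
eef_pos: [0.5095, 0.1753, 0.0523]
eef_rot: [-3.141, -0.001, -0.059]
force: [-0.7, -2.4, 6.1]
grip_width: 0.401
finger_force: 30.9
```

{"method": "apply_moves", "body": {"series": [{"slide":[0,0,0],"roll":0},{"slide":[0,0,0],"roll":0},{"slide":[0,0,0],"roll":0},{"slide":[0,0,0],"roll":0}], "gripper": 56}}

```text
t: 16.75
eef_pos: [0.5089, 0.1751, 0.0507]
eef_rot: [3.141, 0.0, -0.059]
force: [-0.7, 0.0, 0.3]
grip_width: 0.661
finger_force: 0.0
```

{"method": "apply_moves", "body": {"series": [{"slide":[0,0,0.2],"roll":0},{"slide":[0,0,0.5],"roll":0},{"slide":[0,0,0.9],"roll":0},{"slide":[0,0,1],"roll":0}]}}

```text
t: 17.15
eef_pos: [0.5116, 0.1764, 0.1762]
eef_rot: [-3.137, -0.009, -0.058]
force: [0.1, 0.3, -0.1]
grip_width: 0.655
finger_force: 0.0
```

{"method": "apply_moves", "body": {"series": [{"slide":[0.1,0.1,0.1],"roll":-0.09},{"slide":[0.2,0.25,0.1],"roll":-0.18},{"slide":[0.3,0.4,0.1],"roll":-0.27},{"slide":[0.4,0.55,0.1],"roll":-0.36},{"slide":[0.5,0.7,0.1],"roll":-0.45},{"slide":[0.5,0.7,0.1],"roll":-0.45}], "gripper": 85}}

```text
t: 17.75
eef_pos: [0.57, 0.2608, 0.1818]
eef_rot: [3.142, -0.0, -0.766]
force: [-0.4, 0.4, -1.2]
grip_width: 0.995
finger_force: 0.0
```

{"method": "apply_moves", "body": {"series": [{"slide":[0.1,0.1,0],"roll":-0.09},{"slide":[0.2,0.2,0],"roll":-0.18},{"slide":[0.3,0.3,0],"roll":-0.27},{"slide":[0.4,0.4,0],"roll":-0.36},{"slide":[0.487,0.503,0],"roll":-0.433},{"slide":[0.487,0.503,0],"roll":-0.433},{"slide":[0.487,0.503,0],"roll":-0.433}]}}

```text
t: 18.45
eef_pos: [0.6268, 0.3188, 0.182]
eef_rot: [3.14, -0.001, -1.444]
force: [-0.2, -0.4, -0.2]
grip_width: 0.996
finger_force: 0.0
```

```bash
python3 - <<'E'
from h import *
m=snap('wrist','w7');print(m['p'],m['r'],sensors.observe()['t'])
i=cv2.imread('pics/w7.png'); cv2.imwrite('pics/w7b.png',cv2.resize(i,(800,500),interpolation=cv2.INTER_CUBIC))
E
```

```text
[0.6267991103065631, 0.3188323780093573, 0.18201916512751623] [3.139764374360852, -0.0007157863645006479, -1.4436895775822138] 18.5
```

View pics/w7b.png

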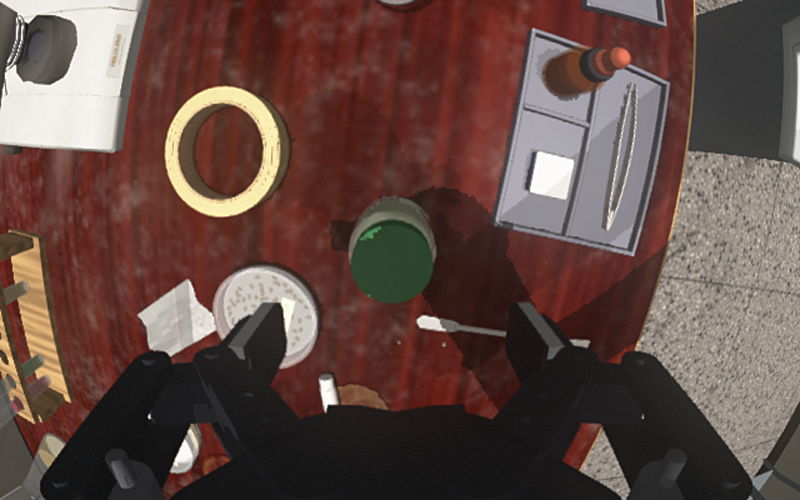

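All three staining items sit in tray_three: dropper standing in the small square, box at (551,175), forceps at (622,155). The jar cap (392,260) is centred between the jaws.

```bash
python3 - <<'E'
from h import *
W=lambda u,v,t='w7':(t,u/1.25,v/1.25)
print(onz(*W(392,261),.092),onz(*W(392,261),.088))
P=[onz(*W(*p),.012) for p in ((496,224),(530,30),(669,81),(633,254))];print(fit(P,.142,.165))
print('box',onz(*W(551,173),.019),'forc',[onz(*W(*p),.01) for p in((632,84),(609,228))])
E
```

```text
[0.6283 0.3186] [0.6282 0.3198]
(array([0.475575, 0.22605 ]), -0.046, array([0.0034, 0.0031, 0.0009, 0.0025]))
box [0.5125 0.2551] forc [array([0.442 , 0.1629]), array([0.4428, 0.2914])]
```

{"method": "apply_moves", "body": {"series": [{"slide":[0,0,-0.3],"roll":0},{"slide":[0,0,-0.6],"roll":0},{"slide":[0,0,-0.85],"roll":0},{"slide":[0,0,-1],"roll":0},{"slide":[0,0,-1],"roll":0}]}}

```text
t: 19.0
eef_pos: [0.6251, 0.3174, 0.0595]
eef_rot: [3.135, -0.003, -1.446]
force: [-0.7, 0.3, -0.1]
grip_width: 0.995
finger_force: 0.0
```

{"method": "apply_moves", "body": {"series": [{"slide":[0,0,0],"roll":0},{"slide":[0,0,0],"roll":0},{"slide":[0,0,0],"roll":0},{"slide":[0,0,0],"roll":0},{"slide":[0,0,0],"roll":0}], "gripper": 20, "grip_force": 45}}

```text
t: 19.5
eef_pos: [0.6287, 0.3201, 0.0655]
eef_rot: [-3.137, 0.002, -1.445]
force: [0.1, -0.9, 6.2]
grip_width: 0.642
finger_force: 48.6
```

{"method": "apply_moves", "body": {"series": [{"slide":[0,0,0.3],"roll":0},{"slide":[0,0,0.6],"roll":0},{"slide":[0,0,1],"roll":0},{"slide":[0,0,1],"roll":0}]}}

```text
t: 19.9
eef_pos: [0.6306, 0.3213, 0.1915]
eef_rot: [-3.128, 0.006, -1.445]
force: [0.5, 0.1, -1.0]
grip_width: 0.643
finger_force: 48.8
```

```bash
python3 - <<'E'
import cv2,numpy as np
a=cv2.imread('pics/w2.png')[170:250,425:545]; b=cv2.imread('pics/scene0.png')[240:300,350:460]
a=cv2.resize(a,None,fx=5,fy=5,interpolation=cv2.INTER_CUBIC); cv2.imwrite('pics/c1.png',a)
b=cv2.resize(b,None,fx=6,fy=6,interpolation=cv2.INTER_CUBIC); cv2.imwrite('pics/c2.png',b)
E
```

```text
(no output)
```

View pics/c1.png

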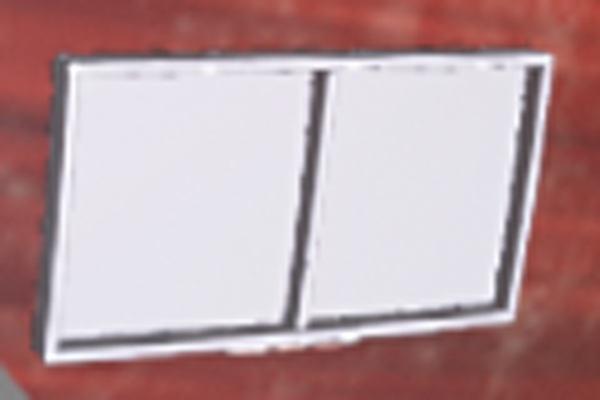

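View pics/c2.png

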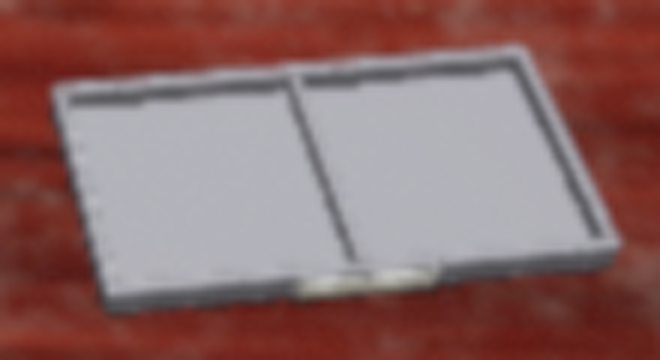

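Wrist crop: tray_two top corners at (68,60),(551,56),(516,322),(47,359). Scene crop: (52,88),(524,48),(620,243),(104,297).

```bash
python3 - <<'E'
from h import *
A=[('w2',425+u/5,170+v/5) for u,v in((68,60),(551,56),(516,322),(47,359))]
B=[('scene0',350+u/6,240+v/6) for u,v in((52,88),(524,48),(620,243),(104,297))]
for P in ([onz(*q,.012) for q in A],[onz(*q,.012) for q in B],[tri(a,b)[0][:2] for a,b in zip(A,B)]):
    c,a,e=fit(P,.088,.172);R=np.array([[np.cos(a),-np.sin(a)],[np.sin(a),np.cos(a)]])
    print(np.round(c,4),a,e,np.round([c+R@(0,-.042),c+R@(0,.042)],4))
print([tri(a,b)[0][2] for a,b in zip(A,B)]); s=sensors.observe();print(s['eef_pos'],s['t'])
E
```

```text
[0.4608 0.0137] 0.123 [0.0005 0.0017 0.001  0.0014] [[ 0.4659 -0.0279]
 [ 0.4556  0.0554]]
[0.4596 0.0148] 0.129 [0.0008 0.0012 0.0016 0.0008] [[ 0.465  -0.0269]
 [ 0.4542  0.0564]]
[0.4605 0.0142] 0.123 [0.0005 0.001  0.0009 0.0007] [[ 0.4657 -0.0275]
 [ 0.4553  0.0559]]
[np.float64(0.0105), np.float64(0.0114), np.float64(0.0134), np.float64(0.0101)]
[0.63061926 0.32126478 0.19151816] 19.9
```

{"method": "apply_moves", "body": {"series": [{"slide":[-0.1,-0.2,0],"roll":0},{"slide":[-0.22,-0.5,0],"roll":0},{"slide":[-0.35,-0.75,0],"roll":0},{"slide":[-0.45,-0.964,0],"roll":0}]}}

```text
t: 20.3
eef_pos: [0.5715, 0.202, 0.1818]
eef_rot: [3.139, -0.0, -1.447]
force: [0.9, 0.1, -2.2]
grip_width: 0.646
finger_force: 48.8
```

{"method": "apply_moves", "body": {"series": [{"slide":[-0.11,-0.25,0],"roll":0},{"slide":[-0.22,-0.5,0],"roll":0},{"slide":[-0.35,-0.75,0],"roll":0},{"slide":[-0.45,-0.964,0],"roll":0}]}}

```text
t: 20.7
eef_pos: [0.5174, 0.0865, 0.182]
eef_rot: [3.139, 0.0, -1.447]
force: [0.7, -1.2, -1.7]
grip_width: 0.648
finger_force: 48.8
```

{"method": "apply_moves", "body": {"series": [{"slide":[-0.11,-0.25,0],"roll":0},{"slide":[-0.22,-0.5,0],"roll":0},{"slide":[-0.35,-0.75,0],"roll":0},{"slide":[-0.45,-0.964,0],"roll":0},{"slide":[-0.45,-0.964,-0.25],"roll":0},{"slide":[-0.45,-0.964,-0.5],"roll":0},{"slide":[-0.45,-0.964,-0.7],"roll":0},{"slide":[-0.45,-0.964,-0.8],"roll":0},{"slide":[-0.45,-0.964,-0.8],"roll":0},{"slide":[-0.45,-0.964,-0.8],"roll":0}]}}

```text
t: 21.7
eef_pos: [0.4654, -0.0276, 0.0869]
eef_rot: [3.141, -0.0, -1.446]
force: [-0.5, -0.8, -1.4]
grip_width: 0.644
finger_force: 48.7
```

{"method": "apply_moves", "body": {"series": [{"slide":[0,0,-0.07],"roll":0},{"slide":[0,0,-0.13],"roll":0},{"slide":[0,0,-0.155],"roll":0},{"slide":[0,0,-0.155],"roll":0},{"slide":[0,0,-0.155],"roll":0}]}}

```text
t: 22.2
eef_pos: [0.4653, -0.0277, 0.0685]
eef_rot: [3.141, -0.0, -1.446]
force: [-1.5, -0.2, 1.1]
grip_width: 0.643
finger_force: 49.1
```

{"method": "apply_moves", "body": {"series": [{"slide":[0,0,-0.012],"roll":0},{"slide":[0,0,-0.012],"roll":0}]}}

```text
t: 22.4
eef_pos: [0.4654, -0.0278, 0.0684]
eef_rot: [3.141, -0.001, -1.445]
force: [-4.2, 0.1, 13.7]
grip_width: 0.646
finger_force: 50.1
```

{"method": "apply_moves", "body": {"series": [{"slide":[0,0,0],"roll":0},{"slide":[0,0,0],"roll":0},{"slide":[0,0,0],"roll":0},{"slide":[0,0,0],"roll":0},{"slide":[0,0,0],"roll":0}], "gripper": 85}}

```text
t: 22.9
eef_pos: [0.4655, -0.0276, 0.0667]
eef_rot: [3.142, -0.0, -1.446]
force: [-0.1, -0.1, 1.0]
grip_width: 0.994
finger_force: 0.0
```

{"method": "apply_moves", "body": {"series": [{"slide":[0,0,0.2],"roll":0},{"slide":[0,0,0.5],"roll":0},{"slide":[0,0,0.9],"roll":0},{"slide":[0,0,1],"roll":0}]}}

```text
t: 23.3
eef_pos: [0.4682, -0.0272, 0.1918]
eef_rot: [-3.132, 0.0, -1.445]
force: [0.8, 0.7, 0.2]
grip_width: 0.997
finger_force: 0.0
```

{"method": "apply_moves", "body": {"series": [{"slide":[0.2,0.16,0],"roll":0},{"slide":[0.45,0.35,0],"roll":0},{"slide":[0.75,0.57,0],"roll":0},{"slide":[0.77,0.58,0],"roll":0}]}}

```text
t: 23.7
eef_pos: [0.5615, 0.0445, 0.1863]
eef_rot: [-3.139, -0.0, -1.444]
force: [-0.9, -0.2, -0.4]
grip_width: 0.994
finger_force: 0.0
```

{"method": "apply_moves", "body": {"series": [{"slide":[0.2,0.16,0],"roll":0},{"slide":[0.45,0.35,0],"roll":0},{"slide":[0.75,0.57,0],"roll":0},{"slide":[0.77,0.6,0],"roll":0},{"slide":[0.77,0.6,0],"roll":0},{"slide":[0.77,0.6,0],"roll":0}]}}

```text
t: 24.3
eef_pos: [0.6492, 0.1134, 0.1864]
eef_rot: [3.14, -0.0, -1.446]
force: [0.1, 0.0, -0.4]
grip_width: 0.992
finger_force: 0.0
```

```bash
python3 - <<'E'
from h import *
m=snap('wrist','w8');print(m['p'],m['r'],sensors.observe()['t'])
i=cv2.imread('pics/w8.png'); cv2.imwrite('pics/w8b.png',cv2.resize(i,(800,500),interpolation=cv2.INTER_CUBIC))
E
```

```text
[0.6491878696586537, 0.11335684437561258, 0.1863892247877196] [3.139898630450268, -0.0002733320951076035, -1.4464236082077133] 24.35
```

View pics/w8b.png

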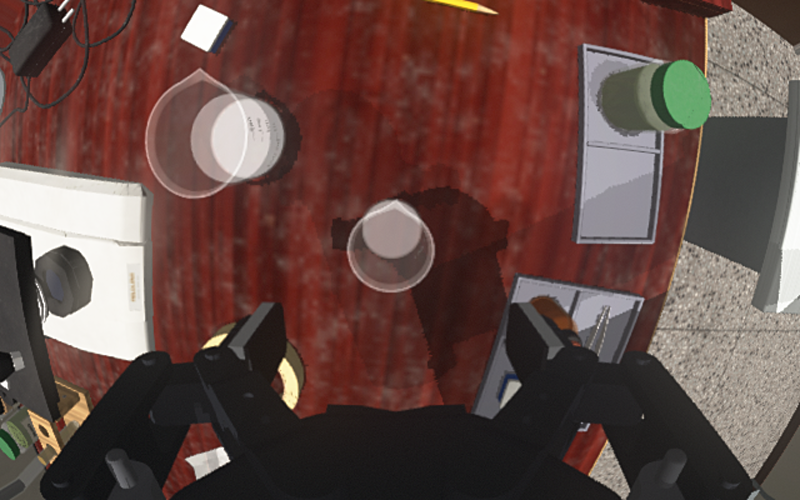

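Jar stands in its compartment. The beaker rim is at (391,248) with the spout at (395,198), so its x axis lies along the jaws.

{"method": "apply_moves", "body": {"series": [{"slide":[0.02,0.01,-0.3],"roll":0},{"slide":[0.02,0.01,-0.6],"roll":0},{"slide":[0.02,0.01,-0.85],"roll":0},{"slide":[0.02,0.01,-1],"roll":0}]}}

```text
t: 24.75
eef_pos: [0.6504, 0.1137, 0.0648]
eef_rot: [3.138, -0.001, -1.447]
force: [-1.0, -0.1, -0.3]
grip_width: 0.996
finger_force: 0.0
```

{"method": "apply_moves", "body": {"series": [{"slide":[0,0,-0.17],"roll":0},{"slide":[0,0,-0.17],"roll":0},{"slide":[0,0,-0.17],"roll":0}]}}

```text
t: 25.05
eef_pos: [0.6525, 0.1146, 0.0473]
eef_rot: [-3.141, -0.0, -1.446]
force: [0.7, -0.4, 1.6]
grip_width: 0.996
finger_force: 0.0
```

{"method": "apply_moves", "body": {"series": [{"slide":[0,0,0],"roll":0},{"slide":[0,0,0],"roll":0},{"slide":[0,0,0],"roll":0},{"slide":[0,0,0],"roll":0},{"slide":[0,0,0],"roll":0}], "gripper": 20, "grip_force": 30}}

```text
t: 25.55
eef_pos: [0.6534, 0.1154, 0.0484]
eef_rot: [-3.139, 0.0, -1.446]
force: [-1.6, -0.4, 6.6]
grip_width: 0.635
finger_force: 30.6
```

{"method": "apply_moves", "body": {"series": [{"slide":[0,0,0.25],"roll":0},{"slide":[0,0,0.5],"roll":0},{"slide":[0,0,0.8],"roll":0},{"slide":[0,0,0.8],"roll":0},{"slide":[0,0,0.8],"roll":0}]}}

```text
t: 26.05
eef_pos: [0.6527, 0.1155, 0.1435]
eef_rot: [-3.14, 0.001, -1.446]
force: [-0.2, -0.7, -1.3]
grip_width: 0.626
finger_force: 32.0
```

{"method": "apply_moves", "body": {"series": [{"slide":[-0.2,-0.06,0],"roll":0},{"slide":[-0.45,-0.14,0],"roll":0},{"slide":[-0.7,-0.21,0],"roll":0},{"slide":[-0.82,-0.248,0],"roll":0}]}}

```text
t: 26.45
eef_pos: [0.5505, 0.0842, 0.1405]
eef_rot: [3.136, -0.001, -1.447]
force: [0.8, 0.5, 0.2]
grip_width: 0.633
finger_force: 32.0
```

{"method": "apply_moves", "body": {"series": [{"slide":[-0.25,-0.08,0],"roll":0},{"slide":[-0.5,-0.15,0],"roll":0},{"slide":[-0.75,-0.23,0],"roll":0},{"slide":[-0.82,-0.248,0],"roll":0},{"slide":[-0.82,-0.248,-0.2],"roll":0},{"slide":[-0.82,-0.248,-0.45],"roll":0},{"slide":[-0.82,-0.248,-0.65],"roll":0},{"slide":[-0.82,-0.248,-0.65],"roll":0},{"slide":[-0.82,-0.248,-0.65],"roll":0}]}}

```text
t: 27.35
eef_pos: [0.4559, 0.0556, 0.064]
eef_rot: [3.14, -0.001, -1.446]
force: [0.5, 0.3, 0.2]
grip_width: 0.629
finger_force: 32.1
```

{"method": "apply_moves", "body": {"series": [{"slide":[0,0,-0.06],"roll":0},{"slide":[0,0,-0.11],"roll":0},{"slide":[0,0,-0.115],"roll":0},{"slide":[0,0,-0.115],"roll":0},{"slide":[0,0,-0.115],"roll":0}]}}

```text
t: 27.85
eef_pos: [0.4564, 0.056, 0.0513]
eef_rot: [-3.14, 0.0, -1.446]
force: [-0.9, 1.0, 3.1]
grip_width: 0.633
finger_force: 32.1
```

{"method": "apply_moves", "body": {"series": [{"slide":[0,0,-0.008],"roll":0},{"slide":[0,0,-0.008],"roll":0}]}}

```text
t: 28.05
eef_pos: [0.4565, 0.056, 0.0512]
eef_rot: [-3.14, 0.0, -1.445]
force: [-3.7, -0.2, 12.6]
grip_width: 0.631
finger_force: 31.5
```

{"method": "apply_moves", "body": {"series": [{"slide":[0,0,0],"roll":0},{"slide":[0,0,0],"roll":0},{"slide":[0,0,0],"roll":0},{"slide":[0,0,0],"roll":0},{"slide":[0,0,0],"roll":0}], "gripper": 85}}

```text
t: 28.55
eef_pos: [0.4558, 0.0556, 0.0495]
eef_rot: [3.141, -0.0, -1.446]
force: [-0.2, -0.6, -0.1]
grip_width: 0.992
finger_force: 0.0
```

{"method": "apply_moves", "body": {"series": [{"slide":[0,0,0.2],"roll":0},{"slide":[0,0,0.5],"roll":0},{"slide":[0,0,0.9],"roll":0},{"slide":[0,0,1],"roll":0}]}}

```text
t: 28.95
eef_pos: [0.4584, 0.0566, 0.1745]
eef_rot: [-3.132, 0.002, -1.445]
force: [0.5, 0.7, -0.8]
grip_width: 0.998
finger_force: 0.0
```

{"method": "apply_moves", "body": {"series": [{"slide":[0.2,0.2,0.4],"roll":0},{"slide":[0.4,0.5,0.8],"roll":0},{"slide":[0.4,0.9,1],"roll":0},{"slide":[0.4,0.9,1],"roll":0},{"slide":[0.4,0.9,1],"roll":0},{"slide":[0.4,0.9,1],"roll":0}]}}

```text
t: 29.55
eef_pos: [0.5032, 0.1636, 0.2888]
eef_rot: [3.14, -0.0, -1.446]
force: [0.1, -0.8, -0.8]
grip_width: 0.999
finger_force: 0.0
```

```bash
python3 - <<'E'
from h import *
m=snap('wrist','w9');print(m['p'],m['r'],sensors.observe()['t'])
i=cv2.imread('pics/w9.png'); cv2.imwrite('pics/w9b.png',cv2.resize(i,(800,500),interpolation=cv2.INTER_CUBIC))
E
```

```text
[0.5032340701000245, 0.16359520137155736, 0.2888244311821787] [3.139897563522265, -0.0002568399779099284, -1.4456905237079967] 29.6
```

View pics/w9b.png

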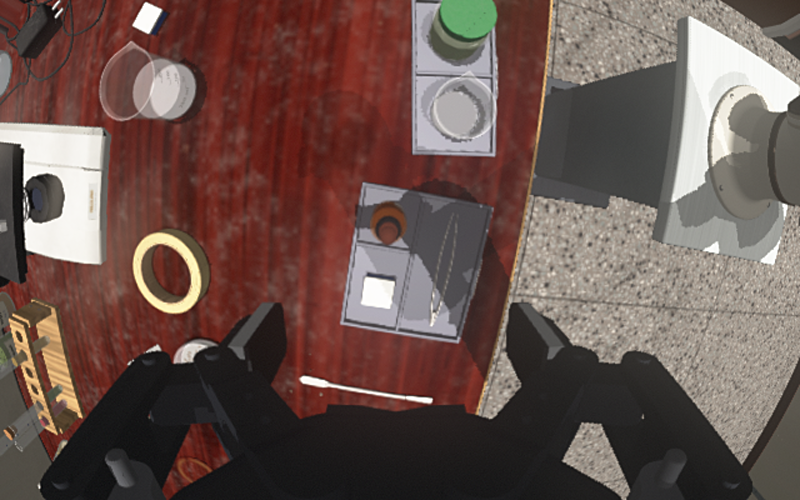

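Everything stands or lies in its compartment: jar (460,30), beaker (457,108), dropper (388,222), box (378,291), forceps (446,270). The spatula lies untouched at (365,390).

```bash
python3 -c "
from h import *
print(robot.close_job())"
```

```text
the job is handed in; nothing more can be done
None
```

Both kits are made up and handed in at about 30 s of the 128 s limit: the last picture showed all five items in their compartments and the spatula where it lay, but the hand-in returned no verdict.

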